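# Reset an indexed mitre fence from square to its 45 degree notch

### The job

The mitre fence on the bench is locked square and is needed at 45 degrees. Pull up the plunger by its black T-bar and twist it clockwise so that it stays out by itself, and let go of it; then swing the fence anticlockwise, its end with the wooden grip away from you, round to its far stop, and twist the T-bar back so that the plunger drops fully home in the other notch and locks the fence there.

Things in the scene. Friction and masses are not known exactly. Their poses are not given: they have to be found in the camera images.
- lock_bar (a point): Middle of the plunger's black T-bar: 46 mm long (its y axis), 14 mm wide (its x axis: pinch across x from above), 20 mm high, 100 mm above the bench when home. Under it is a thin stem, then a 28 x 24 mm steel collar with its top at 73 mm. z is up, the axis of pulling and twisting; the frame rises and turns with the bar. The fence's pivot is 66 mm away, on the side away from the robot.
- lock_pull (a joint): How far the plunger is drawn up, m: 0 home in a notch (fence locked), 0.012 nose on top of the index plate between notches, 0.017 parked on the collar, 0.024 the most. A spring and its weight pull it down with 5 to 8 N. It can turn only when drawn up 17 mm or more.
- lock_twist (a joint): Turn of the T-bar, rad, clockwise seen from above: 0 in line with the collar's slot (start; it cannot go below), up to 1.4. Drawn up and turned by 0.5 or more (1.2 is good) it stays parked on the collar when let go. Back within 0.2 of 0 and let go, it drops through the slot. It turns with slight friction.
- fence_grip (a point): Middle of the dark turned wooden grip on the long end of the aluminium fence: round, 24 mm diameter, 48 mm tall, this point 88 mm above the bench, fence top 60 mm. z is up, x square to the fence, y along it to the pivot, whose upright axis is 120 mm from here along +y under a low round steel cap. The frame turns with the fence. The fence is 18 mm thick.
- mitre_fence (a joint): Fence angle, rad: about 0 square (start, locked), growing anticlockwise seen from above (the grip swings away from the robot); 0.785 at the 45 degree notch; a stop pin ends the swing at 0.81. Light friction; it stays where left. Within 0.1 of 0.785 the chamfered notch takes the plunger and trues the fence; locked, it has 0.025 of play.

How it is judged:
By the outcome, as a careful person would: the job done as asked, in the order asked, and still so for the second after the job is handed in, with the robot touching nothing.
It also fails if it takes over 54 s, if anything falls off the work surface, if the arm or the gripper's body presses on something with over 40 N, if the wrist force passes 120 N, or if a joint passes its speed limit or range.

### The arm

A 7-joint arm with a two-finger parallel gripper is mounted at the origin on a cart in front of the work surface, level with it; the furniture and walls round the work are solid. World frame = base frame: x ahead of the robot, y to its left, z up, the work surface at z = 0. Lengths are in m, angles in rad, forces in N, time in s.
With the tool pointing down it reaches from about 0.4 to 0.85 m from the base axis. Payload 4.5 kg.
Tool frame: the origin (TCP) lies where the fingers leave the gripper's body, on its centre line; the fingertips stand 64 mm ahead of it and the grasp point (between the pads) lies 45 mm ahead of it; z points along the fingers, y is the line along which they close (so a half turn about z gives the same grasp; the last joint's range is limited). The gripper opens to 88 mm and grips with 3 to 60 N. Pads are 18 mm wide; open, the fingers measure 123 mm over their backs; the gripper's body (75 mm by 187 mm) begins 45 mm behind the grasp point.
Start: joints at [0.034, 0.689, -0.195, 1.565, 0.157, 0.902, -0.215], TCP at [0.625, 0, 0.303] pointing down, gripper open.
Joint ranges: [-3.01, 3.01], [-0.46, 2.08], [-1.47, 1.51], [0.13, 2.56], [-1, 4.14], [0.04, 2.09], [-2.66, 2.66]. Speed limits (rad/s): [2.57, 2.57, 3.14, 3.14, 3.14, 3.14, 3.14].

### API

Orientations are given as a unit quaternion [x, y, z, w].
In Python, from plant import r gives the robot as it stands.
- The arm moves only by the tool play_rows, never from a script. Its arguments are lists of equal length, an entry for each row: "translation": the shift along the tool's x, y, z in m, a list of three; "delta_rot": the turn, a rotation vector about the tool's x, y, z in degrees, a list of three; "grip": the opening, from -1 (shut) to 1 (fully open). In form: {"translation": [[x, y, z], ...], "delta_rot": [[rx, ry, rz], ...], "grip": [grip, ...]}. A call has 1 to 20 rows; each row shifts and turns the commanded pose from where the row before left it, along the tool's axes as they then stand; what a row does not reach is not made up. A row lasts 1/8 s, in which the tool goes at most 62.5 mm and 10.7 degrees, less where a joint would pass 70% of its speed; a pose out of reach is approached as far as the arm can. A call with a gripper value outside its range is refused whole. The fingers move at their own pace and stop on an object; "squeeze" is the grip in N (left out, the last holds). Time passes only in rows, so rows that do not move let the fingers close. It gives the time, the measured TCP pose, the force, the opening and the grip force at its end, in the units of the state.
- r.get_state(): the state, without advancing time (a new reading comes with each control period).
- r.snapshot(name): name is "scene" or "side" or "wrist"; returns the picture (400x640x3 uint8, blue, green, red); there is no depth.
- r.get_calibration(name): a dict with "intrinsics" (3x3 intrinsics, pixels), "eye" and "rotation" of the camera in the world. Camera axes: x right, y up, looking along -z (the intrinsics and any distortion apply to the point x, -y, -z); pixel columns grow to the right and rows downward; lengths in m; the calibration is good to about 2 mm. A picture is of the moment at which its call begins: read the wrist's pose just before it. get_calibration takes no time and is no camera call; for the wrist camera it gives the pose at the moment of the call.
- r.finish_job(): hands the job in; it is judged then, once.
Trained networks look in the newest picture that a camera, given by its name, has taken for a name from the list of things; names that differ only in an ending like _2 or _b are one class to them, and where a whole thing is asked for, a point or a joint stands for the part that bears it (a point fixed in the world has none). Each returns a list of dicts, best first, with "confidence" (0 to 1); they miss things now and then, are a little off and sometimes report something else, mostly with a low value. They report only what shows in the picture. A call takes as long as a camera call.
- r.look_for(camera, target): "point" ([x, y, z] in m, in world coordinates, good to about 4 mm: the middle of the surface that is visible of it).
- r.silhouettes(camera, target): "pixels" (400x640 bool, what is visible of it).
The state is a dict: "clock": time; "q": joint angles; "qd": joint speeds; "joint_torque": joint torques, N m; "tool_pos": TCP position; "eef_rot": TCP orientation; "contact_force": force on the tool from outside, world axes, zero at the start; "moment": the same for the moment, N m; "opening": opening from 0.0 (shut) to 1.0 (fully open); "finger_force": force on a finger pad.
Only numpy, scipy, OpenCV 4.12 (cv2) and the standard library are available. Lean on these libraries where they do the work, as an engineer would, in place of code of your own. Each camera call takes 0.05 s, during which the arm holds its last target. There are 200 camera calls.

## Working session

There is one attempt and no reset: what is moved stays moved. The work goes in short steps, Python scripts to look and compute and a tool call to move; the robot and the scene stay as the last step left them, time stands still between calls to the robot, and variables do not carry over. Pictures are saved under pics/ and viewed, at most 10 in all, crops included, and the job is handed in when it is done.

Besides the shell and the picture viewer there is one more tool, called as name(argument=value, ...) on one line, values as JSON. play_rows: Moves the arm, as the interface text tells. Its arguments: {"type":"object","properties":{"translation":{"type":"array","items":{"type":"array","items":{"type":"number"}}},"delta_rot":{"type":"array","items":{"type":"array","items":{"type":"number"}}},"grip":{"type":"array","items":{"type":"number"}},"squeeze":{"type":"number"}},"required":["translation","delta_rot","grip"]}

```bash
mkdir -p pics; ls
python3 - <<'E'
from plant import r
import cv2,numpy as np
s=r.get_state();print({k:np.round(v,3) for k,v in s.items()})
for c in ["scene","side","wrist"]:
    im=r.snapshot(c);cv2.imwrite(f"pics/{c}0.png",im)
    for t in ["lock_bar","fence_grip"]:
        for d in r.look_for(c,t)[:2]:print(c,t,np.round(d["point"],4),round(d["confidence"],2))
a=cv2.imread("pics/scene0.png");b=cv2.imread("pics/wrist0.png")
cv2.imwrite("pics/both.png",cv2.resize(np.vstack([a,b]),(480,600)))
E
```

```text
pics
{'clock': np.float64(0.0), 'q': array([ 0.034,  0.69 , -0.195,  1.566,  0.157,  0.903, -0.215]), 'qd': array([-0.   ,  0.   , -0.001, -0.   , -0.001, -0.   , -0.   ]), 'joint_torque': array([ 0.0000e+00, -5.2757e+01, -1.2670e+00, -1.5343e+01, -5.3000e-02,
        7.0000e-03,  0.0000e+00]), 'tool_pos': array([ 0.624, -0.   ,  0.302]), 'eef_rot': array([ 0.707,  0.707, -0.001, -0.001]), 'contact_force': array([-0.009,  0.268,  0.142]), 'moment': array([ 0.031,  0.027, -0.015]), 'finger_force': np.float64(0.0), 'opening': np.float64(1.004)}
scene lock_bar [ 0.4895 -0.0293  0.095 ] 0.52
scene fence_grip [ 0.5459 -0.0718  0.0449] 0.96
side lock_bar [ 0.497  -0.0346  0.1001] 0.7
side fence_grip [ 0.5481 -0.0562  0.0257] 0.92
wrist lock_bar [ 0.5021 -0.0226  0.1125] 0.98
wrist lock_bar [ 0.4996 -0.0248  0.1138] 0.19
wrist fence_grip [ 0.5597 -0.0265  0.0298] 0.72
```

View pics/both.png

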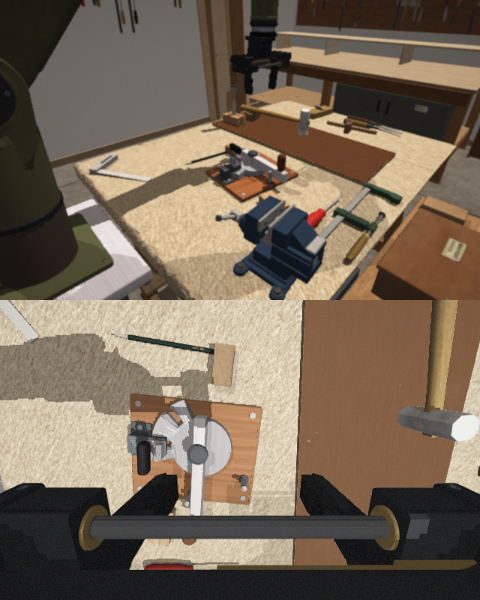

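View pics/side0.png

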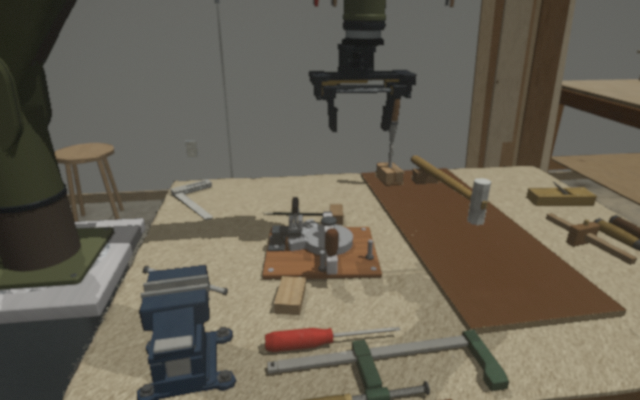

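```bash
cat > h.py <<'E'
from plant import r
import cv2,numpy as np
def ray(cal,u,v,z):
    K=np.array(cal["intrinsics"]);R=np.array(cal["rotation"]);e=np.array(cal["eye"])
    d=np.linalg.inv(K)@[u,v,1];d=R@[d[0],-d[1],-d[2]]
    return e+d*(z-e[2])/d[2]
E
python3 - <<'E'
from h import *
c=r.get_calibration("wrist");print(np.round(c["eye"],3),np.round(c["rotation"],2).tolist(),c.keys())
im=cv2.imread("pics/wrist0.png")
cv2.imwrite("pics/crop1.png",cv2.resize(im[100:340,150:370],None,fx=2.5,fy=2.5,interpolation=2))
r.snapshot("wrist")
for t in ["lock_bar","fence_grip"]:
    for d in r.silhouettes("wrist",t)[:1]:
        m=d["pixels"].astype(np.uint8);print(t,d["confidence"],m.sum(),cv2.boundingRect(m),cv2.minAreaRect(cv2.findNonZero(m)))
E
```

```text
[0.623 0.072 0.385] [-0.14, -0.0, 0.0, 0.99] dict_keys(['intrinsics', 'eye', 'rotation'])
lock_bar 0.7 845 (182, 188, 25, 45) ((194.0, 210.0), (44.0, 24.0), 90.0)
fence_grip 0.79 7615 (203, 133, 105, 195) ((265.1000061035156, 224.29998779296875), (186.57437133789062, 103.72270202636719), 71.56504821777344)
```

View pics/crop1.png

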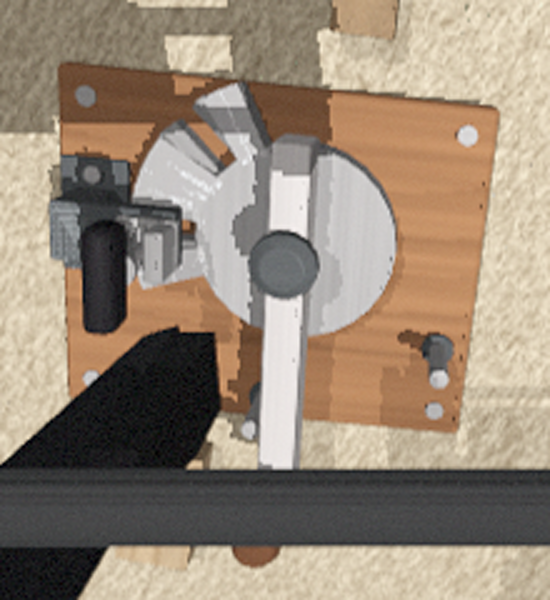

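```bash
sed -i 's/R=np.array(cal\["rotation"\])/R=Rn.from_quat(cal["rotation"]).as_matrix()/; 2a from scipy.spatial.transform import Rotation as Rn' h.py
python3 - <<'E'
from h import *
c=r.get_calibration("wrist")
def P(n,x,y,z): print(n,np.round(ray(c,150+x/2.5,100+y/2.5,z),4))
P("cap",284,262,.068)
P("f1",291,175,.06);P("f2",280,462,.06)
P("bar top end",105,226,.11);P("bar bot end",104,325,.11);P("bar L",84,280,.105);P("bar R",126,280,.105)
for n,x,y in [("tl",62,65),("tr",497,107),("br",458,432)]:P(n,x,y,.02)
P("pin",436,380,.03)
E
```

```text
cap [ 0.5619 -0.0325  0.068 ]
f1 [0.5655 0.0056 0.06  ]
f2 [ 0.5529 -0.1405  0.06  ]
bar top end [ 0.502  -0.0041  0.11  ]
bar bot end [ 0.4967 -0.0452  0.11  ]
bar L [ 0.4887 -0.0279  0.105 ]
bar R [ 0.5055 -0.0279  0.105 ]
tl [0.4512 0.0511 0.02  ]
tr [0.6605 0.0312 0.02  ]
br [ 0.644  -0.1476  0.02  ]
pin [ 0.6314 -0.1106  0.03  ]
```

play_rows(translation=[[-0.005,-0.025,0.02],[-0.005,-0.025,0.02],[-0.005,-0.025,0.02],[-0.005,-0.026,0.02],[-0.006,-0.026,0.02],[0,0,0],[0,0,0],[0,0,0]], delta_rot=[[0,0,0],[0,0,0],[0,0,0],[0,0,0],[0,0,0],[0,0,5.3],[0,0,0],[0,0,0]], grip=[1,1,1,0.3,0.3,0.3,0.3,0.3], squeeze=30)

```text
clock: 1.6
tool_pos: [0.4987, -0.0258, 0.203]
eef_rot: [0.738, 0.674, 0.001, 0.0]
contact_force: [-0.5, 0.1, -0.5]
opening: 0.649
finger_force: 0.0
```

Run:
```python
from h import *
s=r.get_state();print(np.round(s["tool_pos"],4),s["eef_rot"],s["opening"])
c=r.get_calibration("wrist");im=r.snapshot("wrist")
cv2.imwrite("pics/w2.png",im)
for d in r.look_for("wrist","lock_bar")[:2]:print(np.round(d["point"],4),d["confidence"])
```

```text
[ 0.4987 -0.0258  0.203 ] [7.38483962e-01 6.74270690e-01 5.61640177e-04 3.99085432e-04] 0.6494886454734158
[ 0.4956 -0.0206  0.1162] 0.83
```

View pics/w2.png

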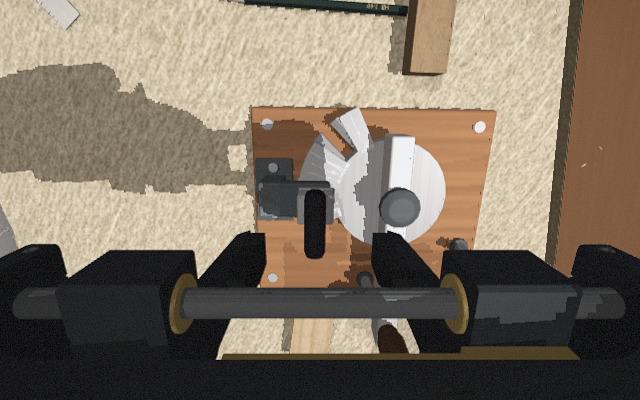

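play_rows(translation=[[0,-0.002,0.02],[0,0,0.02],[0,0,0.017],[0,0,0],[0,0,0],[0,0,0],[0,0,0],[0,0,0],[0,0,0]], delta_rot=[[0,0,0],[0,0,0],[0,0,0],[0,0,0],[0,0,0],[0,0,0],[0,0,0],[0,0,0],[0,0,0]], grip=[0.3,0.3,0.3,0.3,-1,-1,-1,-1,-1], squeeze=30)

```text
clock: 2.82
tool_pos: [0.4963, -0.0258, 0.1459]
eef_rot: [0.739, 0.674, 0.0, 0.0]
contact_force: [0.1, -0.7, 1.3]
opening: 0.169
finger_force: 30.0
```

play_rows(translation=[[0,0,-0.005],[0,0,-0.005],[0,0,-0.005],[0,0,-0.006],[0,0,0],[0,0,0]], delta_rot=[[0,0,0],[0,0,0],[0,0,0],[0,0,0],[0,0,0],[0,0,0]], grip=[-1,-1,-1,-1,-1,-1])

```text
clock: 3.58
tool_pos: [0.4962, -0.0258, 0.1668]
eef_rot: [0.739, 0.674, 0.0, 0.0]
contact_force: [2.5, 0.0, -5.0]
opening: 0.168
finger_force: 30.0
```

play_rows(translation=[[0,0,0],[0,0,0],[0,0,0],[0,0,0],[0,0,0],[0,0,0],[0,0,0],[0,0,0],[0,0,0],[0,0,0],[0,0,0],[0,0,0]], delta_rot=[[0,0,7],[0,0,7],[0,0,7],[0,0,7],[0,0,7],[0,0,7],[0,0,7],[0,0,7],[0,0,7],[0,0,7],[0,0,0],[0,0,0]], grip=[-1,-1,-1,-1,-1,-1,-1,-1,-1,-1,-1,-1])

```text
clock: 5.08
tool_pos: [0.497, -0.0265, 0.1668]
eef_rot: [0.992, 0.129, 0.001, 0.001]
contact_force: [4.2, -3.2, -8.7]
opening: 0.171
finger_force: 30.0
```

play_rows(translation=[[0,0,0.002],[0,0,0.002],[0,0,0],[0,0,0],[0,0,0],[0,0,0],[0,0,-0.02],[0,0,-0.03],[0,0,-0.03],[0,0,0]], delta_rot=[[0,0,0],[0,0,0],[0,0,0],[0,0,0],[0,0,0],[0,0,0],[0,0,0],[0,0,0],[0,0,0],[0,0,0]], grip=[-1,-1,-1,0,0,0,0,0,0,0])

```text
clock: 6.32
tool_pos: [0.4967, -0.0256, 0.2444]
eef_rot: [0.992, 0.128, 0.002, 0.0]
contact_force: [0.0, 0.2, -1.0]
opening: 0.499
finger_force: 0.0
```

Run:
```python
from h import *
s=r.get_state();print(np.round(s["tool_pos"],4),s["eef_rot"],s["opening"])
im=r.snapshot("wrist")
im2=r.snapshot("side")
for c in("wrist","side"):
  for d in r.look_for(c,"lock_bar")[:2]:print(np.round(d["point"],4),d["confidence"])
cv2.imwrite("pics/v3.png",np.hstack([cv2.resize(im,None,fx=.7,fy=.7),cv2.resize(im2[170:310,230:400],(340,280))]))
```

```text
[ 0.4967 -0.0256  0.2444] [9.91739367e-01 1.28256660e-01 1.80266026e-03 9.21670304e-05] 0.4992066594141119
[ 0.4973 -0.0218  0.129 ] 0.63
[ 0.4963 -0.0335  0.1149] 0.88
```

View pics/v3.png

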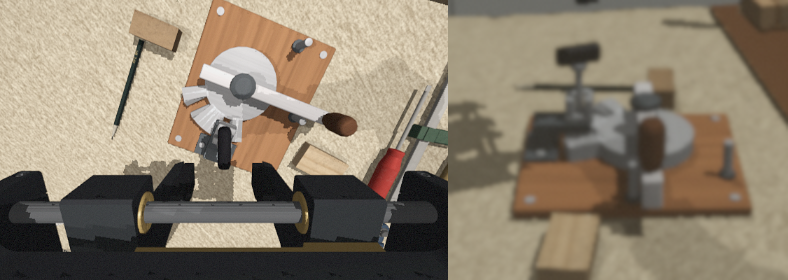

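Run:
```python
from h import *
c=r.get_calibration("wrist")
print(ray(c,342/.7,124/.7,.10),ray(c,242/.7,86/.7,.068),ray(c,342/.7,124/.7,.112))
g=ray(c,342/.7,124/.7,.10); s=r.get_state()
R=Rn.from_quat(s["eef_rot"]);print(R.as_euler('xyz',degrees=True))
R2=R*Rn.from_euler('z',-70,degrees=True)
print(R2.inv().apply(np.array([.5515,-.151,.145])-s["tool_pos"]), R2.as_matrix().round(3))
```

```text
[ 0.5472934  -0.14783947  0.1       ] [ 0.5576236  -0.03286473  0.068     ] [ 0.54818086 -0.14032646  0.112     ]
[-1.79954003e+02  1.14878848e-01  1.47257165e+01]
[-0.11977003  0.06770127  0.09666191] [[ 0.092  0.996 -0.002]
 [ 0.996 -0.092  0.   ]
 [ 0.    -0.002 -1.   ]]
```

play_rows(translation=[[0,0,0],[0,0,0],[0,0,0],[0,0,0],[0,0,0],[0,0,0],[0,0,0],[-0.03,0.0165,0],[-0.03,0.0165,0],[-0.03,0.0165,0],[-0.03,0.0165,0],[0,0,0.03],[0,0,0],[0,0,0]], delta_rot=[[0,0,-10],[0,0,-10],[0,0,-10],[0,0,-10],[0,0,-10],[0,0,-10],[0,0,-10],[0,0,0],[0,0,0],[0,0,0],[0,0,0],[0,0,0],[0,0,0],[0,0,0]], grip=[0.3,0.3,0.3,0.3,0.3,0.3,0.3,0.3,0.3,0.3,0.3,0.3,0.3,0.3])

```text
clock: 8.28
tool_pos: [0.5505, -0.1507, 0.2126]
eef_rot: [0.739, 0.674, -0.0, -0.001]
contact_force: [0.2, 0.3, -0.8]
opening: 0.651
finger_force: 0.0
```

Run:
```python
from h import *
im=r.snapshot("wrist")
cv2.imwrite("pics/v4.png",im)
```

```text
(no output)
```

View pics/v4.png

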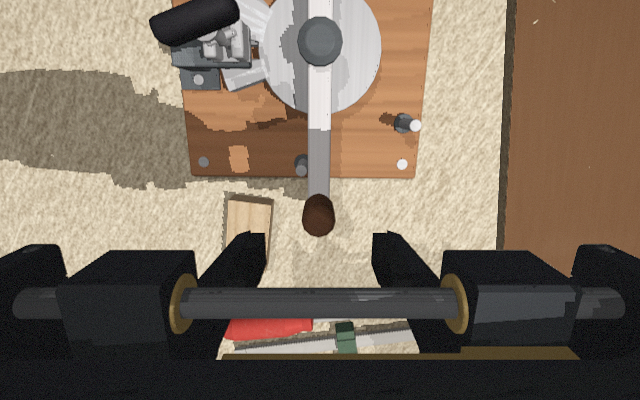

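play_rows(translation=[[0,0,0.025],[0,0,0.025],[0,0,0.018],[0,0,0],[0,0,0],[0,0,0],[0,0,0],[0,0,0]], delta_rot=[[0,0,0],[0,0,0],[0,0,0],[0,0,0],[0,0,0],[0,0,0],[0,0,0],[0,0,0]], grip=[0.3,0.3,0.3,0.3,-1,-1,-1,-1], squeeze=15)

```text
clock: 9.32
tool_pos: [0.5507, -0.1515, 0.1451]
eef_rot: [0.739, 0.674, 0.0, 0.0]
contact_force: [-1.0, -0.8, 2.3]
opening: 0.264
finger_force: 15.0
```

play_rows(translation=[[0.00046,0.01046,0],[0.00046,0.01046,0],[0.00046,0.01046,0],[0.00046,0.01046,0],[0.00046,0.01046,0],[0.00046,0.01046,0],[0.00046,0.01046,0],[0.00046,0.01046,0],[0.00046,0.01046,0],[0,0,0],[0,0,0]], delta_rot=[[0,0,-5],[0,0,-5],[0,0,-5],[0,0,-5],[0,0,-5],[0,0,-5],[0,0,-5],[0,0,-5],[0,0,-5],[0,0,0],[0,0,0]], grip=[-1,-1,-1,-1,-1,-1,-1,-1,-1,-1,-1])

```text
clock: 10.7
tool_pos: [0.6384, -0.1239, 0.1451]
eef_rot: [0.425, 0.905, 0.0, 0.0]
contact_force: [-1.6, 1.2, 4.7]
opening: 0.262
finger_force: 15.0
```

play_rows(translation=[[0,0.002,0],[0,0.002,0],[0,0,0],[0,0,0]], delta_rot=[[0,0,-1],[0,0,0],[0,0,0],[0,0,0]], grip=[-1,-1,-1,-1])

```text
clock: 11.2
tool_pos: [0.6389, -0.1236, 0.145]
eef_rot: [0.418, 0.908, -0.003, -0.002]
contact_force: [-7.3, -1.2, 9.2]
opening: 0.263
finger_force: 15.1
```

play_rows(translation=[[0,-0.0035,0],[0,0,0],[0,0,0],[0,0,0],[0,0,-0.03],[0,0,-0.035],[0,0,-0.035],[0,0,0],[0,0,0],[0,0,0],[0,0,0],[0,0,0],[0,0,0],[0,0,0],[0,0,0],[0,0,0],[0,0,0],[0,0,0],[0,0,0],[0,0,0]], delta_rot=[[0,0,0],[0,0,0],[0,0,0],[0,0,0],[0,0,0],[0,0,0],[0,0,0],[0,0,10.5],[0,0,10.5],[0,0,10.5],[0,0,10.5],[0,0,10.5],[0,0,10.5],[0,0,10.5],[0,0,10.5],[0,0,10.5],[0,0,10.5],[0,0,10.5],[0,0,0],[0,0,0]], grip=[-1,-1,0.2,0.2,0.2,0.2,0.2,0.2,0.2,0.2,0.2,0.2,0.2,0.2,0.2,0.2,0.2,0.2,0.2,0.2])

```text
clock: 13.7
tool_pos: [0.6388, -0.1238, 0.2445]
eef_rot: [0.991, 0.134, -0.0, -0.0]
contact_force: [0.5, 0.4, 0.4]
opening: 0.601
finger_force: 0.0
```

Run:
```python
from h import *
s=r.get_state();R=Rn.from_quat(s["eef_rot"]);print(s["tool_pos"],R.as_euler('xyz',degrees=True))
print(R.inv().apply(np.array([.497,-.0262,.245])-s["tool_pos"]))
```

```text
[ 0.63878757 -0.12381124  0.24454263] [-1.79995483e+02  1.08474055e-02  1.53826351e+01]
[-0.1108155  -0.13172556 -0.000426  ]
```

play_rows(translation=[[-0.0222,-0.0264,0],[-0.0222,-0.0264,0],[-0.0222,-0.0264,0],[-0.0222,-0.0264,0],[-0.022,-0.0261,0],[0,0,0],[0,0,0]], delta_rot=[[0,0,0],[0,0,0],[0,0,0],[0,0,0],[0,0,0.5],[0,0,0],[0,0,0]], grip=[0.2,0.2,0.2,0.2,0.2,0.2,0.2], squeeze=30)

```text
clock: 14.58
tool_pos: [0.4984, -0.0263, 0.245]
eef_rot: [0.992, 0.128, 0.001, 0.0]
contact_force: [1.2, -0.0, 0.8]
opening: 0.601
finger_force: 0.0
```

Run:
```python
from h import *
im=r.snapshot("wrist")
cv2.imwrite("pics/v5.png",im)
```

```text
(no output)
```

View pics/v5.png

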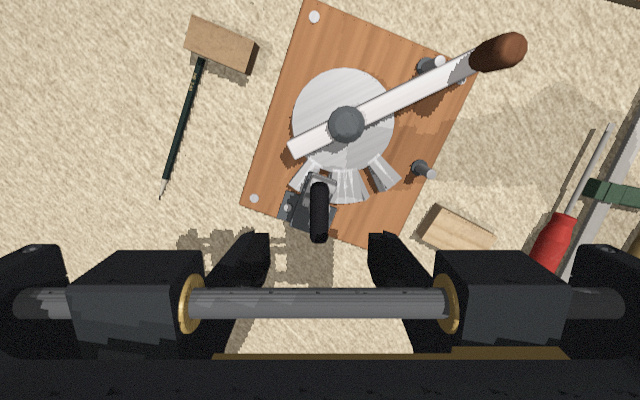

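play_rows(translation=[[0,0,0.03],[0,0,0.03],[0,0,0.0225],[0,0,0],[0,0,0],[0,0,0],[0,0,0],[0,0,0]], delta_rot=[[0,0,0],[0,0,0],[0,0,0],[0,0,0],[0,0,0],[0,0,0],[0,0,0],[0,0,0]], grip=[0.2,0.2,0.2,0.2,-1,-1,-1,-1], squeeze=30)

```text
clock: 15.62
tool_pos: [0.4979, -0.0264, 0.1627]
eef_rot: [0.992, 0.128, 0.001, 0.001]
contact_force: [1.0, -3.3, 0.9]
opening: 0.171
finger_force: 30.2
```

play_rows(translation=[[0,0,-0.003],[0,0,0],[0,0,0],[0,0,0],[0,0,0],[0,0,0],[0,0,0],[0,0,0],[0,0,0],[0,0,0],[0,0,0],[0,0,0],[0,0,0]], delta_rot=[[0,0,0],[0,0,-7],[0,0,-7],[0,0,-7],[0,0,-7],[0,0,-7],[0,0,-7],[0,0,-7],[0,0,-7],[0,0,-7],[0,0,-7],[0,0,0],[0,0,0]], grip=[-1,-1,-1,-1,-1,-1,-1,-1,-1,-1,-1,-1,-1])

```text
clock: 17.25
tool_pos: [0.4966, -0.0255, 0.1649]
eef_rot: [0.74, 0.673, -0.001, -0.001]
contact_force: [-0.7, 0.7, -7.1]
opening: 0.17
finger_force: 30.0
```

play_rows(translation=[[0,0,0.005],[0,0,0.005],[0,0,0.005],[0,0,0.003],[0,0,0],[0,0,0],[0,0,0]], delta_rot=[[0,0,0],[0,0,0],[0,0,0],[0,0,0],[0,0,0],[0,0,0],[0,0,0]], grip=[-1,-1,-1,-1,-1,-1,-1])

```text
clock: 18.12
tool_pos: [0.4968, -0.0256, 0.1472]
eef_rot: [0.739, 0.674, -0.0, -0.0]
contact_force: [-3.8, 2.7, -5.4]
opening: 0.167
finger_force: 30.0
```

play_rows(translation=[[0,0,0],[0,0,0],[0,0,0],[0,0,0],[0,0,-0.03],[0,0,-0.03],[0,0,-0.03],[0,0,0],[0,0,0]], delta_rot=[[0,0,0],[0,0,0],[0,0,0],[0,0,0],[0,0,0],[0,0,0],[0,0,0],[0,0,0],[0,0,0]], grip=[0.2,0.2,0.2,0.2,0.2,0.2,0.2,0.2,0.2])

```text
clock: 19.25
tool_pos: [0.4971, -0.026, 0.2367]
eef_rot: [0.739, 0.674, -0.0, -0.0]
contact_force: [-0.6, -0.5, -1.0]
opening: 0.602
finger_force: 0.0
```

Run:
```python
from h import *
im=r.snapshot("wrist");im2=r.snapshot("side")
for c in("wrist","side"):
  for d in r.look_for(c,"lock_bar")[:1]:print(np.round(d["point"],4),d["confidence"])
a=cv2.imread("pics/side0.png")[170:310,230:400]
cv2.imwrite("pics/v6.png",np.vstack([np.hstack([cv2.resize(x,(340,280)) for x in (a,im2[170:310,230:400])]),cv2.resize(im[60:340,:],(680,298))]))
```

```text
[ 0.4966 -0.0213  0.1098] 0.73
[ 0.4998 -0.0327  0.1009] 0.65
```

View pics/v6.png

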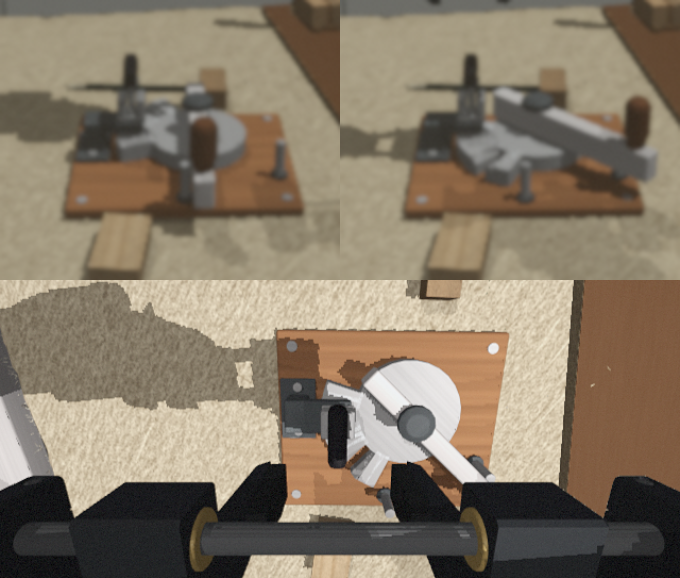

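Run:
```python
from h import *
g=lambda x:cv2.resize(cv2.cvtColor(x,cv2.COLOR_BGR2GRAY),None,fx=8,fy=8,interpolation=2)
a=cv2.imread("pics/side0.png");b=r.snapshot("side")
t=g(a[192:210,285:306]);m=cv2.matchTemplate(g(b[182:220,275:316]),t,cv2.TM_CCOEFF_NORMED)
_,v,_,p=cv2.minMaxLoc(m);print(v,(np.array(p)-80)/8)
c=r.get_calibration("side");print(c["intrinsics"][0][0],np.linalg.norm(np.array(c["eye"])-[.5,-.03,.1]))
```

```text
0.9990896582603455 [ 0.    -0.125]
420.13099695212213 0.8244347083469841
```

```bash
python3 -c "
from plant import r
print(r.finish_job())"
```

```text
the job is handed in; nothing more can be done
None
```

The fence is at the 45 degree notch with the plunger back at its starting height to within about 0.3 mm by the side camera, the gripper is clear, and I handed the job in at about 19.5 s; no verdict came back.

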